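# Change the feeder's gear and reset it

## Robot

A 6-joint arm with a two-finger parallel gripper is mounted at the origin on the work surface. World frame = base frame: x ahead of the robot, y to its left, z up, the work surface at z = 0. Lengths are in m, angles in rad, forces in N, time in s.
With the tool pointing down it reaches from about 0.3 to 0.775 m from the base axis. Payload 14.6 kg.
Tool frame: the origin (TCP) lies at the very end of the fingers, on their centre line; the grasp point (between the pads) lies 19 mm behind it; z points along the fingers, y is the line along which they close (so a half turn about z gives the same grasp; the last joint's range is limited). The gripper opens to 94 mm and grips with 3 to 60 N. Pads are 16 mm wide; open, the fingers measure 119 mm over their backs; the gripper's body (75 mm by 177 mm) begins 78 mm behind the grasp point.
Start: joints at [1.264, 0.3, 1.521, -0, 1.321, -0.067], TCP at [0.131, 0.534, 0.205] pointing down, gripper open.
Joint ranges: [-3.03, 3.03], [-0.79, 2.21], [0.23, 2.52], [-1.04, 4.18], [0, 3.07], [-2.55, 2.55]. Speed limits (rad/s): [2.22, 2.22, 2.57, 3.14, 3.14, 3.14].

## Interface

Orientations are given as [roll, pitch, yaw] about the fixed x, y, z axes, in that order (R = Rz(yaw) Ry(pitch) Rx(roll)).
In Python, from station import ctrl gives the robot as it stands.
- The arm moves only by the tool move_arm, never from a script. Its argument "increments" is a list of rows, each a list of 7 numbers: the opening, from 0 (shut) to 1 (fully open), then the shift along the tool's x, y, z in units of 50 mm (1.0 is 50 mm), then the turn, a rotation vector about the tool's x, y, z in rad. In form: [[claw, tx, ty, tz, rx, ry, rz], ...]. A call has 1 to 20 rows; each row shifts and turns the commanded pose from where the row before left it, along the tool's axes as they then stand; what a row does not reach is not made up. A row lasts 1/10 s, in which the tool goes at most 50 mm and 8.59 degrees, less where a joint would pass 70% of its speed; a pose out of reach is approached as far as the arm can. A call is refused whole if a number of a shift passes 1 or a number of a turn 0.15, either way. A call with a gripper value outside its range is refused whole. The fingers move at their own pace and stop on an object; "force" is the grip in N (left out, the last holds). Time passes only in rows, so rows that do not move let the fingers close. It gives the time, the measured TCP pose, the force, the opening and the grip force at its end, in the units of the state.
- ctrl.get_obs(): the state, without advancing time (a new reading comes with each control period).
- ctrl.camera(name): name is "scene" or "top"; returns a dict with "color" (384x512x3 uint8, blue, green, red), "K" (3x3 intrinsics, pixels), "distortion" ([k1, k2, p1, p2, k3] as OpenCV has them; the pictures are not rectified), "pose" (4x4, takes a point from camera to world coordinates). Camera axes: x right, y down, z forward; pixel columns grow to the right and rows downward; lengths in m; the calibration is good to about 2 mm. A picture is of the moment at which its call begins. There is no depth.
- ctrl.hand_in(): hands the job in; it is judged then, once.
Trained networks look in a picture, given as the dict that the camera call returned (one of the last four; its "shot" number tells which), for a name from the list of things; names that differ only in an ending like _2 or _b are one class to them, and where a whole thing is asked for, a point or a joint stands for the part that bears it (a point fixed in the world has none). Each returns a list of dicts, best first, with "conf" (0 to 1); they miss things now and then, are a little off and sometimes report something else, mostly with a low value. They report only what shows in the picture. A call takes as long as a camera call.
- ctrl.cut_out(name, picture): "mask" (384x512 bool, what is visible of it) and "centre" ([row, column] in pixels, amid what is visible of it).
The state is a dict: "time_s": time; "qpos": joint angles; "joint_vel": joint speeds; "tau": joint torques, N m; "ee_pos": TCP position; "eef_rot": TCP orientation; "force": force on the tool from outside, world axes, zero at the start; "moment": the same for the moment, N m; "grip_width": finger opening in m; "grip_force": force on a finger pad.
Only numpy, scipy, OpenCV 4.12 (cv2) and the standard library are available. Lean on these libraries where they do the work, as an engineer would, in place of code of your own. Each camera call takes 0.05 s, during which the arm holds its last target. There are 200 camera calls.

## Task

Shift the stock feeder's gear lever out of the middle track, across the neutral slot, fully home into the gear marked by the green tab. Then take the orange pin tool from its stand, push the recessed red reset button on the control box fully down with its tip, and stand the tool back upright in its stand. Leave the things around where they are.

Things in the scene. Friction and masses are not known exactly. Their poses are not given: they have to be found in the camera images.
- gearbox: stock-feeder gearbox, fixed: green housing 150 x 150 mm, 115 mm high, foot 180 x 170 mm. Origin: centre of its underside, z up, x fore-aft for the lever, y sideways. Two black feed rollers reach to x = +135 mm (75 mm high), a grey motor to y = +130 mm (104 mm high). Its aluminium top plate carries the shift gate and four tabs
- gate_centre (a point): centre of the gate on the top plate, 115 mm above the gearbox origin. Double H: three fore-aft tracks (gearbox x) at y = -26, 0, +26 mm, joined only by the neutral cross slot along x = 0. Slots 15 mm wide, lever rod 10 mm; the rod goes 24 mm each way from neutral at plate height. The fingers between tracks are 11 mm wide, with rounded ends 7.5 mm from the neutral line
- column_top (a point): centre of the top of the gearbox's upright steel column, an obstacle at x = 55, y = 145 mm of the gearbox: 28 mm thick, 42 mm at its black clamp (240 to 270 mm up), 280 mm high
- knob (a point): centre of the black ball knob (36 mm diameter) on the shift lever; the rod under it is 10 mm thick. The lever pivots like a car's. In the gearbox frame, with s = shift_side, f = shift_fore, the knob is at x = 175 sin f, y = 175 cos f sin s, z = 20 + 175 cos f cos s (mm); 195 mm above the bench when upright
- shift_side (a joint): sideways lean of the lever, rad: 0 in the middle track, +0.28 in the track at +y, -0.28 in the track at -y (of the gearbox). Friction only (about 2 N at the knob): it stays where it is left
- shift_fore (a joint): fore-aft lean of the lever, rad: 0 in neutral, +0.26 fully home toward gearbox +x, -0.26 fully home toward gearbox -x. Friction only (about 2 N at the knob): it stays where it is left. At the start the lever is back in the middle track, between -0.12 and -0.26
- tab_green: green tab, 24 x 24 x 4 mm, on the gearbox top plate beside one of the four outer track ends (x = +-45, y = +-47 mm of the gearbox, white tabs at the other three): it marks the gear wanted. Origin: centre of its underside, yaw as the gearbox. With the lever fully home in that gear the knob is right above this tab, centre 182 mm above the bench
- control_box: grey feeder control box, 110 x 100 mm, 55 mm high, fixed to the bench. Origin: centre of its underside. Green lamp (9 mm high) and black knob (14 mm high) on its top; the reset button lies at x = -22, y = +18 mm of its frame inside a yellow ring 27 mm across and 3 mm high
- button_top (a point): centre of the top of the red reset button (11 mm diameter), 8 mm below the box's top (47 mm above the bench) in a round well of 15 mm diameter: too narrow for a fingertip
- reset_button (a joint): travel of the reset button, m: 0 up, 0.005 fully down (straight down). Spring: 1.6 N to start, 5.6 N fully down; comes back up when let go
- tool_stand: wooden block, 70 x 60 mm, 65 mm high, fixed to the bench, with a vertical through hole at its centre. Origin: centre of its underside
- tool_stand_hole0 (a point): mouth of the stand's hole, 12 mm diameter with a 3 mm chamfer, on the block's top (65 mm above the bench)
- pin_tool: pin tool (70 g), standing upright in the stand at the start. Origin: its tip, z axis up along the tool. Steel pin 6 mm diameter from 0 to 55 mm, steel collar 22 mm diameter from 55 to 61 mm, round orange handle 16 mm diameter from 61 to 131 mm. Standing in the hole the collar rests on the block's top, with the tip 10 mm above the bench
- pin_tip (a point): the tool's tip (the body's origin)
- glue_bottle: yellow glue bottle, upright, 56 mm diameter, 170 mm high, origin under its centre; stands close to the tool stand; to be left alone
- screw_tin: tin of screws, upright, 66 mm diameter, 70 mm high, origin under its centre; to be left alone
- spray_can: blue spray can, upright, 52 mm diameter, 185 mm high, origin under its centre; stands close to the gearbox; to be left alone
- offcut: wood offcut 50 x 140 x 28 mm, origin under its centre; to be left alone
- tape_roll: blue roll of tape lying flat, 84 mm diameter, 24 mm high; to be left alone
- try_square: try square lying flat, stock 20 x 110 x 18 mm at its origin, blade 130 mm along its x; to be left alone
- hammer: hammer, 260 mm long, lying flat; to be left alone

How it is judged:
By the outcome, as a careful person would: the job done as asked, in the order asked, and still so for the second after the job is handed in, with the robot touching nothing.
It also fails if it takes over 61 s, if anything falls off the work surface, if the arm or the gripper's body presses on something with over 40 N, if the wrist force passes 120 N, or if a joint passes its speed limit or range.

## Working session

There is one attempt and no reset: what is moved stays moved. The work goes in short steps, Python scripts to look and compute and a tool call to move; the robot and the scene stay as the last step left them, time stands still between calls to the robot, and variables do not carry over. Pictures are saved under pics/ and viewed, at most 10 in all, crops included, and the job is handed in when it is done.

Besides the shell and the picture viewer there is one more tool, called after "Emit:" as name([rows], argument=value, ...), one row to a line, values as JSON. move_arm: Moves the arm, as the interface text tells. Its arguments: {"type":"object","properties":{"increments":{"type":"array","items":{"type":"array","items":{"type":"number"}}},"force":{"type":"number"}},"required":["increments"]}

```bash
ls; mkdir -p pics
cat > h.py <<'E'
import numpy as np, cv2
from station import ctrl
E
python3 - <<'E'
from h import *
import pickle
o=ctrl.get_obs(); print(o['time_s'],o['ee_pos'],o['eef_rot'],o['grip_width'])
ims=[]
for n in ("scene","top"):
    p=ctrl.camera(n); pickle.dump(p,open(n+'.pkl','wb'))
    cv2.imwrite(f'pics/{n}0.png',cv2.resize(p['color'],(768,576)))
    print(n,p['K'].tolist(),p['distortion'],np.round(p['pose'],3).tolist())
    for k in ["gearbox","tab_green","knob","control_box","reset_button","tool_stand","pin_tool","glue_bottle","spray_can","screw_tin","column_top","button_top","pin_tip","gate_centre"]:
        try:
            r=ctrl.cut_out(k,p); print(k,[(round(d['conf'],2),np.round(d['centre']).tolist(),int(d['mask'].sum())) for d in r[:2]])
        except Exception as e: print(k,e)
E
```

```text
pics
0.0 [0.13055844 0.53400673 0.20488986] [-3.14045537e+00 -7.04862889e-05  2.90178019e+00] 0.09407632473989509
scene [[480.71438746250163, 0.0, 259.5570483181], [0.0, 480.71438746250163, 192.53862118764346], [0.0, 0.0, 1.0]] [-0.09747242  0.          0.          0.          0.        ] [[-0.809, 0.486, -0.332, 1.027], [0.588, 0.667, -0.457, 0.668], [-0.001, -0.565, -0.825, 1.275], [0.0, 0.0, 0.0, 1.0]]
gearbox [(0.88, [251.0, 308.0], 5667)]
tab_green []
knob [(0.67, [212.0, 324.0], 201)]
control_box [(0.98, [187.0, 236.0], 1346), (0.19, [252.0, 310.0], 5593)]
reset_button [(0.72, [188.0, 237.0], 1394), (0.71, [253.0, 308.0], 5485)]
tool_stand [(0.8, [131.0, 224.0], 511)]
pin_tool []
glue_bottle [(0.9, [128.0, 198.0], 539)]
spray_can [(0.97, [189.0, 338.0], 729), (0.48, [350.0, 330.0], 936)]
screw_tin [(0.87, [168.0, 262.0], 440)]
column_top [(0.6, [189.0, 336.0], 732), (0.56, [252.0, 311.0], 5503)]
button_top []
pin_tip [(0.63, [129.0, 222.0], 518), (0.3, [247.0, 309.0], 5513)]
gate_centre [(0.66, [249.0, 309.0], 5501), (0.38, [165.0, 264.0], 439)]
top [[369.43582062167167, 0.0, 257.73404923948095], [0.0, 369.43582062167167, 192.3410534805162], [0.0, 0.0, 1.0]] [-0.0394417  0.         0.         0.         0.       ] [[-0.022, -0.989, 0.148, 0.412], [-1.0, 0.02, -0.014, 0.085], [0.011, -0.148, -0.989, 1.438], [0.0, 0.0, 0.0, 1.0]]
gearbox [(0.98, [215.0, 214.0], 3008)]
tab_green []
knob [(0.53, [227.0, 214.0], 86)]
control_box [(0.9, [208.0, 300.0], 808)]
reset_button []
tool_stand [(0.69, [227.0, 354.0], 430)]
pin_tool []
glue_bottle [(0.61, [206.0, 362.0], 277)]
spray_can [(0.44, [256.0, 236.0], 178), (0.19, [236.0, 148.0], 541)]
screw_tin [(0.75, [232.0, 297.0], 262), (0.22, [227.0, 216.0], 109)]
column_top [(0.85, [214.0, 214.0], 3083), (0.26, [148.0, 319.0], 484)]
button_top []
pin_tip []
gate_centre [(0.93, [213.0, 217.0], 3165)]
```

View pics/scene0.png

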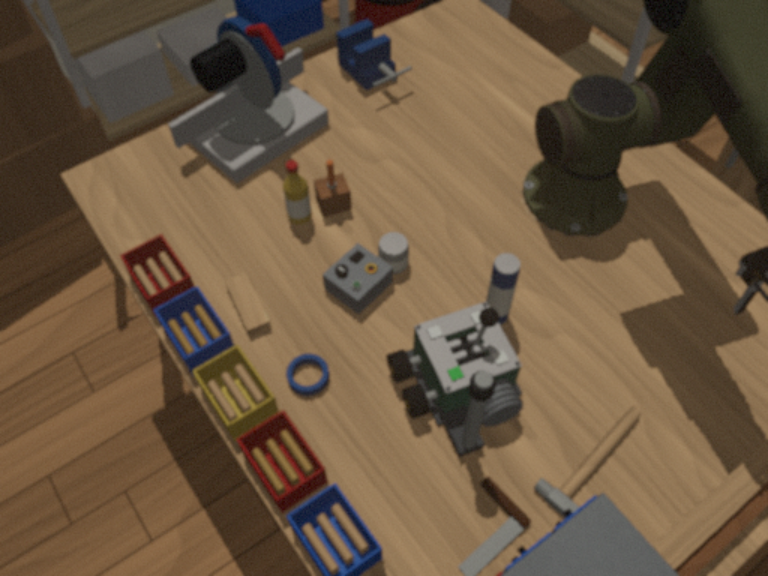

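View pics/top0.png

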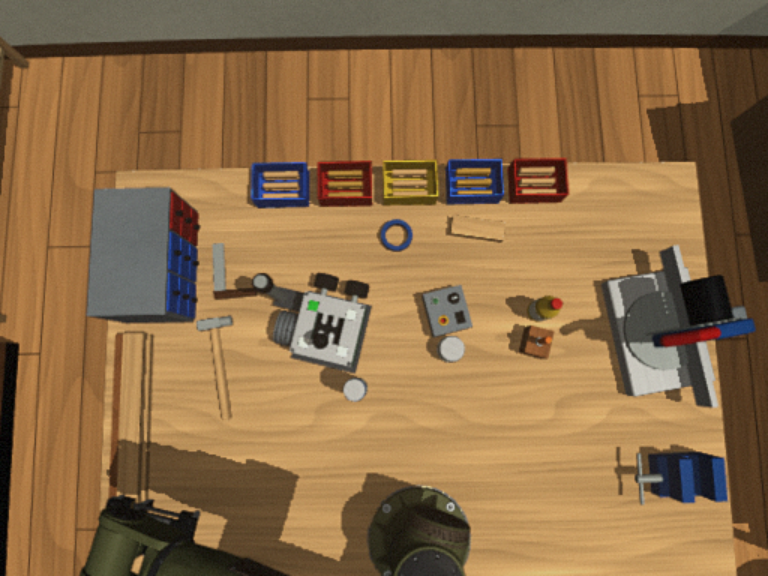

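Run:
```python
import pickle,cv2,numpy as np
p=pickle.load(open('scene.pkl','rb'))['color'][90:330,190:400]
q=pickle.load(open('top.pkl','rb'))['color'][150:290,150:390]
cv2.imwrite('pics/s1.png',cv2.resize(p,None,fx=2.5,fy=2.5,interpolation=cv2.INTER_CUBIC))
cv2.imwrite('pics/t1.png',cv2.resize(q,None,fx=3.3333,fy=3.3333,interpolation=cv2.INTER_CUBIC))
```

```text
(no output)
```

View pics/s1.png

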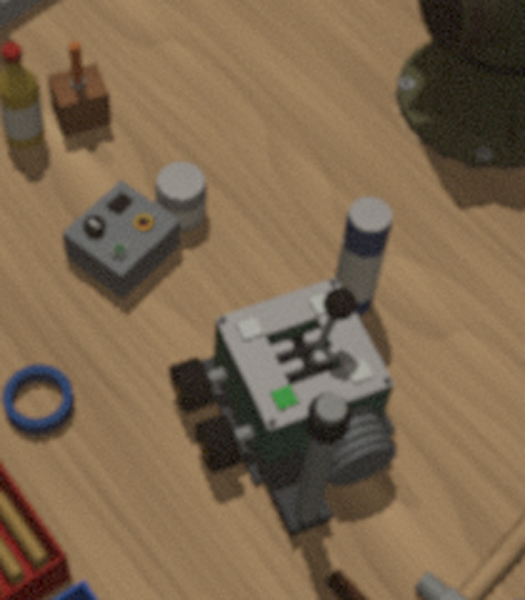

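View pics/t1.png

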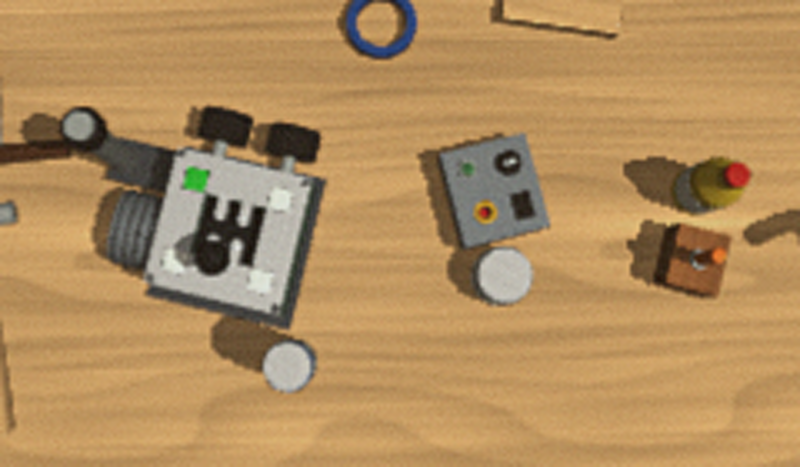

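The pictures show the green tab at the gearbox's +x/+y corner: crop pixel (196,179) in top, (285,398) in scene. The lever is back in the middle track, the column stands on the +y side, the tin is beside the control box, and the bottle is on the far side of the stand. Next I fit the poses using both views.

```bash
cat >> h.py <<'E'
import pickle
from scipy.optimize import least_squares
def proj(p,X):
    T=np.linalg.inv(p['pose']); r,_=cv2.Rodrigues(T[:3,:3])
    return cv2.projectPoints(np.array(X,float).reshape(-1,1,3),r,T[:3,3],p['K'],p['distortion'])[0].reshape(-1,2)
def fit(obs,x0):
    # obs: list of (picture, local pts Nx3, px Nx2); pose x,y,yaw
    def W(v,L):
        c,s=np.cos(v[2]),np.sin(v[2]); L=np.array(L,float)
        return np.c_[v[0]+c*L[:,0]-s*L[:,1],v[1]+s*L[:,0]+c*L[:,1],L[:,2]]
    f=lambda v:np.concatenate([(proj(p,W(v,L))-np.array(x)).ravel() for p,L,x in obs])
    r=least_squares(f,x0,loss='soft_l1'); return r.x,f(r.x).reshape(-1,2)
def point(obs):
    f=lambda v:np.concatenate([(proj(p,v[None])-x).ravel() for p,x in obs])
    r=least_squares(f,[.5,0,.1]); return r.x,f(r.x)
E
cat > m.py <<'E'
from h import *
np.set_printoptions(precision=4,suppress=True)
S=pickle.load(open('scene.pkl','rb'));T=pickle.load(open('top.pkl','rb'))
t=lambda *a:[[x*.3+150-.35,y*.3+150-.35] for x,y in a]
s=lambda *a:[[x*.4+190-.3,y*.4+90-.3] for x,y in a]
tabs=[[.045,.047,.119],[.045,-.047,.119],[-.045,-.047,.119],[-.045,.047,.119]]
def green(p,box):
    x0,y0,x1,y1=box; c=p['color'][y0:y1,x0:x1].astype(float)
    w=np.clip(c[...,1]-np.maximum(c[...,0],c[...,2])-30,0,None); ys,xs=np.mgrid[y0:y1,x0:x1]
    return [[(xs*w).sum()/w.sum(),(ys*w).sum()/w.sum()]]
gt=green(T,(200,195,218,213)); gs=green(S,(295,240,315,260)); print(gt,gs,t((196,179)),s((285,398)))
for ob in ([0,1],[0],[1]):
    a=[(T,tabs,gt+t((280,200),(260,281),(174,260))),(S,tabs,gs+s((248,328),(320,305),(360,370)))]
    g,r=fit([a[i] for i in ob],[.42,.15,-.2]); print('gear',g,np.abs(r).max()); 
for ob in ([0,1],[0],[1]):
    a=[(T,[[-.022,.018,.058]],t((485,212))),(S,[[-.022,.018,.058]],s((144,222))),
     (T,[[.055,.05,.055],[.055,-.05,.055],[-.055,-.05,.055],[-.055,.05,.055]],t((440,153),(525,135),(548,227),(463,248))),
     (S,[[.055,.05,.055],[.055,-.05,.055],[-.055,-.05,.055],[-.055,.05,.055]],s((124,272),(66,234),(124,183),(180,228)))]
    b,r=fit([a[i] for i in ob]+[a[i+2] for i in ob],[.45,-.1,.2]); print('box',b,r.round(1).tolist())
print('button',point([(T,t((485,212))[0]),(S,s((144,222))[0])]))
for z,n,a,c in ((.141,'tooltop',(719,256),(74,47)),(.17,'bottle',(737,175),(11,48)),(.28,'col',(80,126),(330,408)),(.19,'knob',(210,257),(341,303)),(.185,'can',(288,366),(370,217)),(.07,'tin',(504,276),(181,183))):
    p,r=point([(T,t(a)[0]),(S,s(c)[0])]); print(n,'expect z',z,p,np.abs(r).max())
for k in ('knob',):
    print(k,[ctrl.__class__])
E
python3 m.py
```

```text
[[np.float64(208.34550484094052), np.float64(203.32060857538036)]] [[np.float64(303.2845493562232), np.float64(248.55364806866953)]] [[208.45000000000002, 203.35]] [[303.7, 248.9]]
gear [ 0.519   0.2108 -0.2493] 0.9637847338691188
gear [ 0.5177  0.2106 -0.2605] 0.14260777178077433
gear [ 0.5201  0.211  -0.2415] 0.7800769568521275
box [ 0.5616 -0.0841  0.215 ] [[-0.6, 0.1], [0.6, 0.1], [-0.4, 0.1], [-0.4, -0.6], [0.1, -0.1], [-0.1, -0.1], [-0.7, 1.6], [-0.9, -1.0], [-0.1, -1.3], [0.8, -2.6]]
box [ 0.5611 -0.0852  0.2052] [[-0.3, 0.2], [0.0, 0.1], [0.1, -0.4], [0.3, 0.2], [-0.0, -0.1]]
box [ 0.5628 -0.0818  0.2226] [[0.7, 0.7], [-0.5, 2.3], [-0.8, -0.1], [-0.2, -0.7], [0.9, -2.1]]
button (array([ 0.5367, -0.0736,  0.056 ]), array([ 0.0063, -0.0067,  0.0075,  0.0016]))
tooltop expect z 0.141 [ 0.4778 -0.3133  0.1329] 0.15078165680668576
bottle expect z 0.17 [ 0.5606 -0.3272  0.1695] 0.3963250913378431
col expect z 0.28 [0.6077 0.3362 0.2741] 0.045118924579185204
knob expect z 0.19 [0.4846 0.221  0.1949] 0.0024526403139475406
can expect z 0.185 [0.374  0.1451 0.1772] 0.06985946155833744
tin expect z 0.07 [ 0.4648 -0.0922  0.0617] 0.2059865744578815
knob [<class 'host.Robot'>]
```

Emit:
move_arm([
  [1,0,0,-0.85,0,0,0.144],
  [1,0,0,-0.85,0,0,0.144],
  [1,0,0,-0.85,0,0,0.144],
  [1,0,0,0,0,0,0.144],
  [1,0,0,0,0,0,0.144],
  [1,0,0,0,0,0,0.144],
  [1,0,0,0,0,0,0.144],
  [1,0,0,0,0,0,0.144],
  [1,0,0,0,0,0,0.144],
  [1,0,0,0,0,0,0.144],
  [1,0,0,0,0,0,0.144],
  [1,-0.477,0.936,0,0,0,0],
  [1,-0.477,0.936,0,0,0,0],
  [1,-0.477,0.936,0,0,0,0],
  [1,-0.477,0.936,0,0,0,0],
  [1,-0.477,0.936,0,0,0,0],
  [1,-0.477,0.936,0,0,0,0],
  [1,-0.477,0.936,0,0,0,0],
  [1,-0.477,0.936,0,0,0,0],
  [1,-0.477,0.936,0,0,0,0],
])

```text
time_s: 3.5
ee_pos: [0.4689, 0.2343, 0.3332]
eef_rot: [3.141, -0.0, 1.318]
force: [0.4, 1.1, 0.6]
grip_width: 0.094
grip_force: 0.0
```

Emit:
move_arm([
  [1,0,0,0,0,0,0],
  [1,0,0,0,0,0,0],
])

```text
time_s: 3.7
ee_pos: [0.468, 0.2355, 0.3327]
eef_rot: [-3.141, 0.0, 1.316]
force: [-0.5, 0.4, 0.1]
grip_width: 0.0943
grip_force: 0.0
```

```bash
cat > d.py <<'E'
from h import *; import sys
from scipy.spatial.transform import Rotation as R
o=ctrl.get_obs(); M=R.from_euler('xyz',o['eef_rot']).as_matrix()
t=np.array(list(map(float,sys.argv[1:4])))
print(o['time_s'],o['ee_pos'].round(4),o['eef_rot'].round(4),o['force'].round(1),'units',((t-o['ee_pos'])@M/.05).round(3))
E
python3 d.py .4842 .2197 .172
```

```text
3.7 [0.468  0.2355 0.3327] [-3.1410e+00  2.0000e-04  1.3158e+00] [-0.5  0.4  0.1] units [-0.223  0.395  3.213]
```

Emit:
move_arm([
  [1,-0.22,0.395,0,0,0,0],
  [1,0,0,0.8,0,0,0],
  [1,0,0,0.8,0,0,0],
  [1,0,0,0.8,0,0,0],
  [1,0,0,0.6,0,0,0],
  [1,0,0,0.2,0,0,0],
  [1,0,0,0,0,0,0],
  [0.3,0,0,0,0,0,0],
  [0.3,0,0,0,0,0,0],
  [0.3,0,0,0,0,0,0],
  [0.3,0,0,0,0,0,0],
  [0.3,0,0,0,0,0,0],
], force=15)

```text
time_s: 4.9
ee_pos: [0.4841, 0.2205, 0.1733]
eef_rot: [3.141, -0.0, 1.318]
force: [-0.0, 0.8, -0.3]
grip_width: 0.0574
grip_force: 0.0
```

```bash
python3 d.py .4842 .2197 .172
```

```text
4.9 [0.4841 0.2205 0.1733] [ 3.1412e+00 -3.0000e-04  1.3177e+00] [-0.   0.8 -0.3] units [-0.015  0.005  0.025]
```

Emit:
move_arm([
  [0.2,0,0,0,0,0,0],
  [0.2,0,0,0,0,0,0],
  [0.2,0,0,0,0,0,0],
  [0.2,0,0,0,0,0,0],
  [0.2,0,0,0,0,0,0],
], force=15)

```text
time_s: 5.4
ee_pos: [0.484, 0.2205, 0.1729]
eef_rot: [3.142, 0.0, 1.318]
force: [0.8, 0.3, 0.2]
grip_width: 0.035
grip_force: 15.0
```

```bash
python3 d.py .4842 .2197 .172
```

```text
5.4 [0.484  0.2205 0.1729] [3.1416 0.     1.3178] [0.8 0.3 0.2] units [-0.014  0.007  0.019]
```

Emit:
move_arm([
  [0.2,0,0.18,-0.02,0,0,0],
  [0.2,0,0.18,-0.02,0,0,0],
  [0.2,0,0.18,-0.01,0,0,0],
  [0.2,0,0.17,0,0,0,0],
  [0.2,0,0,0,0,0,0],
  [0.2,0,0,0,0,0,0],
], force=20)

```text
time_s: 6.0
ee_pos: [0.5187, 0.2115, 0.1757]
eef_rot: [3.141, -0.0, 1.318]
force: [-1.5, -0.7, 4.5]
grip_width: 0.035
grip_force: 20.0
```

```bash
python3 d.py .5185 .2108 .176
```

```text
6.0 [0.5187 0.2115 0.1757] [ 3.1411e+00 -2.0000e-04  1.3176e+00] [-1.5 -0.7  4.5] units [-0.015  0.    -0.006]
```

Now I move sideways: 48 mm toward +y, about 7 mm down.

Emit:
move_arm([
  [0.2,0.2,0,0.01,0,0,0],
  [0.2,0.2,0,0.02,0,0,0],
  [0.2,0.2,0,0.03,0,0,0],
  [0.2,0.2,0,0.035,0,0,0],
  [0.2,0.14,0,0.03,0,0,0],
  [0.2,0,0,0,0,0,0],
  [0.2,0,0,0,0,0,0],
])

```text
time_s: 6.7
ee_pos: [0.5301, 0.2573, 0.1689]
eef_rot: [-3.141, -0.0, 1.318]
force: [1.1, 0.2, 1.1]
grip_width: 0.035
grip_force: 20.0
```

```bash
python3 d.py .5307 .2577 .169
```

```text
6.7 [0.5301 0.2573 0.1689] [-3.1413e+00 -1.0000e-04  1.3182e+00] [1.1 0.2 1.1] units [ 0.01   0.01  -0.001]
```

Emit:
move_arm([
  [0.2,0,0.2,0.01,0,0,0],
  [0.2,0,0.2,0.015,0,0,0],
  [0.2,0,0.2,0.025,0,0,0],
  [0.2,-0.01,0.2,0.03,0,0,0],
  [0.2,-0.01,0.1,0.03,0,0,0],
  [0.2,0,0.04,0,0,0,0],
  [0.2,0,0,0,0,0,0],
  [0.2,0,0,0,0,0,0],
])

```text
time_s: 7.5
ee_pos: [0.5752, 0.2442, 0.1633]
eef_rot: [-3.141, 0.001, 1.318]
force: [-2.5, -1.1, -1.6]
grip_width: 0.0347
grip_force: 20.0
```

```bash
python3 d.py .5738 .2446 .1635
```

```text
7.5 [0.5752 0.2442 0.1633] [-3.1414e+00  7.0000e-04  1.3179e+00] [-2.5 -1.1 -1.6] units [ 0.001 -0.03  -0.003]
```

Emit:
move_arm([
  [0.2,0,0.04,0.005,0,0,0],
  [0.2,0,0.04,0.005,0,0,0],
  [0.2,0,0,0,0,0,0],
  [0.2,0,0,0,0,0,0],
])

```text
time_s: 7.9
ee_pos: [0.5785, 0.2434, 0.1626]
eef_rot: [-3.14, 0.001, 1.318]
force: [-6.5, 0.0, -1.4]
grip_width: 0.0349
grip_force: 20.0
```

```bash
python3 d.py .5738 .2446 .1635
```

```text
7.9 [0.5785 0.2434 0.1626] [-3.1398e+00  1.1000e-03  1.3182e+00] [-6.5  0.  -1.4] units [-0.    -0.098 -0.018]
```

Emit:
move_arm([
  [0.2,0,0.04,0,0,0,0],
  [0.2,0,0.04,0,0,0,0],
  [0.2,0,0,0,0,0,0],
  [0.2,0,0,0,0,0,0],
])

```text
time_s: 8.3
ee_pos: [0.5818, 0.2424, 0.1621]
eef_rot: [-3.138, 0.002, 1.318]
force: [-10.1, -0.6, -4.6]
grip_width: 0.0349
grip_force: 20.0
```

```bash
python3 d.py .5738 .2446 .1635
```

```text
8.3 [0.5818 0.2424 0.1621] [-3.1381e+00  1.9000e-03  1.3184e+00] [-10.1  -0.6  -4.6] units [ 0.002 -0.166 -0.028]
```

Emit:
move_arm([
  [0.8,0,0,0,0,0,0],
  [0.8,0,0,0,0,0,0],
  [0.8,0,0,0,0,0,0],
  [0.8,0,0,0,0,0,0],
  [0.8,0,0,-0.4,0,0,0],
  [0.8,0,0,-0.8,0,0,0],
  [0.8,0,0,-0.8,0,0,0],
  [0.8,0,0,-0.8,0,0,0],
  [0.8,0,0,-0.6,0,0,0],
])

```text
time_s: 9.2
ee_pos: [0.5834, 0.2423, 0.3365]
eef_rot: [3.138, -0.002, 1.318]
force: [0.4, -0.1, -0.6]
grip_width: 0.0755
grip_force: 0.0
```

Emit:
move_arm([
  [0.8,-0.8,0.05,0,0,0,0],
  [0.8,-0.8,0.05,0,0,0,0],
  [0.8,-0.8,0.05,0,0,0,0],
  [0.8,-0.8,0.05,0,0,0,0],
  [0.8,-0.8,0.05,0,0,0,0],
  [0.8,-0.8,0.05,0,0,0,0],
  [0.8,-0.8,0.05,0,0,0,0],
  [0.8,-0.8,0.05,0,0,0,0],
  [0.8,-0.8,0.05,0,0,0,0],
  [0.8,0,0,0,0,0,0.149],
  [0.8,0,0,0,0,0,0.149],
  [0.8,0,0,0,0,0,0.149],
  [0.8,0,0,0,0,0,0.149],
  [0.8,0,0,0,0,0,0.149],
  [0.8,0,0,0,0,0,0.149],
  [0.8,0,0,0,0,0,0.149],
  [0.8,0,0,0,0,0,0.149],
  [0.8,0,0,0,0,0,0.149],
  [0.8,0,0,0,0,0,0.149],
])

```text
time_s: 11.1
ee_pos: [0.515, -0.112, 0.3336]
eef_rot: [3.141, -0.001, -0.178]
force: [0.1, 0.0, -0.4]
grip_width: 0.0753
grip_force: 0.0
```

```bash
python3 - <<'E'
from h import *
S=ctrl.camera('scene');T=ctrl.camera('top')
pickle.dump(S,open('scene1.pkl','wb'));pickle.dump(T,open('top1.pkl','wb'))
a=cv2.resize(S['color'][100:310,190:390],None,fx=2.5,fy=2.5,interpolation=cv2.INTER_CUBIC)
b=cv2.resize(T['color'][180:260,180:260],None,fx=3.75,fy=3.75,interpolation=cv2.INTER_CUBIC)
c=np.zeros((525,800,3),np.uint8); c[:,:500]=a; c[:300,500:]=b
cv2.imwrite('pics/chk1.png',c)
# expected knob pixel in full home
k=np.array([.175*np.sin(.26),.175*np.cos(.26)*np.sin(.28),.02+.175*np.cos(.26)*np.cos(.28)])
w=[.5185+.968*k[0]+.252*k[1],.2108-.252*k[0]+.968*k[1],k[2]]
print(w,(proj(S,[w])-[190,100])*2.5,(proj(T,[w])-180)*3.75+[500,0])
E
python3 d.py .478 -.313 .25
```

```text
[np.float64(0.5738271147070702), np.float64(0.24470395322349994), np.float64(0.18253201020266013)] [[288.18726565 342.07808204]] [[597.54147553  78.60429363]]
11.2 [ 0.515  -0.112   0.3335] [ 3.1413e+00 -1.1000e-03 -1.7490e-01] [-0.3 -0.1  0.5] units [-0.031  4.088  1.671]
```

View pics/chk1.png

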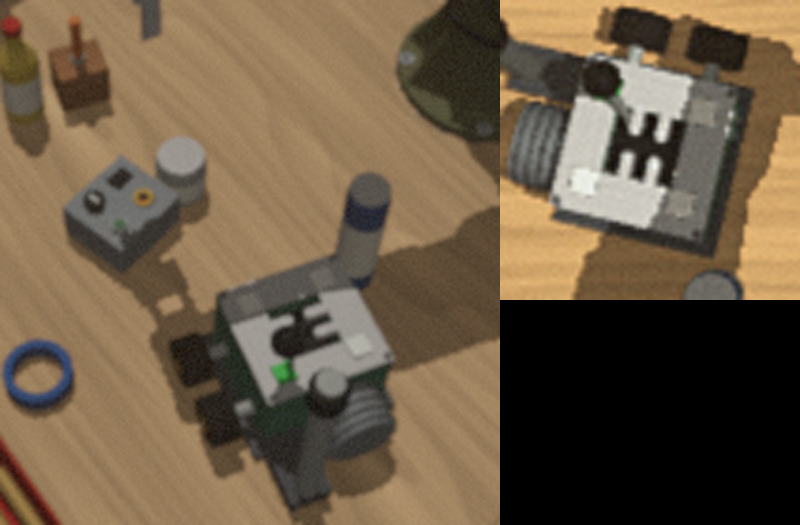

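The knob sits right over the green tab in both views: about (290,342) in the scene crop and (601,78) in the top crop, matching the prediction for fully home. Next, the tool.

Run:
```python
from h import *
def org(p,box):
    x0,y0,x1,y1=box; c=p['color'][y0:y1,x0:x1].astype(int); h=cv2.cvtColor(p['color'][y0:y1,x0:x1],cv2.COLOR_BGR2HSV)
    m=((c[...,2]-c[...,0])>85)&(c[...,2]-c[...,1]>50); ys,xs=np.nonzero(m); return np.array([xs.mean()+x0,ys.mean()+y0]),m.sum()
def cen(p,x,y):
    a=np.linspace(0,6.28,24); X=[[x+.008*np.cos(b),y+.008*np.sin(b),z] for z in (.071,.141) for b in a]
    h=cv2.convexHull(proj(p,X).astype(np.float32)); M=cv2.moments(h); return np.array([M['m10'],M['m01']])/M['m00'],M['m00']
S=pickle.load(open('scene.pkl','rb'));T=pickle.load(open('top.pkl','rb'))
so,sn=org(S,(212,100,228,126)); to,tn=org(T,(345,215,375,240)); print(so,sn,to,tn)
for ps in ([(S,so),(T,to)],[(S,so)],[(T,to)]):
    r=least_squares(lambda v:np.concatenate([cen(p,*v)[0]-o for p,o in ps]),[.478,-.313]); print(r.x,r.fun,[cen(p,*r.x)[1] for p,o in ps])
tl=lambda *a:[[x*.3+150-.35,y*.3+150-.35] for x,y in a]
sl=lambda *a:[[x*.4+190-.3,y*.4+90-.3] for x,y in a]
for hx,hy in((.035,.03),(.03,.035)):
  c=[[hx,hy,.065],[hx,-hy,.065],[-hx,-hy,.065],[-hx,hy,.065]]
  v,r=fit([(T,c,tl((674,224),(731,236),(718,297),(662,283))),(S,c,sl((65,107),(50,82),(92,66),(109,94)))],[.478,-.313,-.2]);print(v,r.round(1).tolist())
crop=cv2.resize(T['color'][205:250,330:390],None,fx=10,fy=10,interpolation=cv2.INTER_CUBIC)
cv2.imwrite('pics/tool.png',crop)
```

```text
[219.33333333 107.88888889] 9 [358.62658228 227.02531646] 158
[ 0.47476042 -0.31179405] [1.64418506 6.02207423 4.43663133 0.54615481] [83.53595067042625, 40.64303744304925]
[ 0.46393782 -0.33835095] [-2.81669941e-08  9.38949952e-07] [82.69253928755643]
[ 0.477102   -0.29572799] [ 2.82198300e-07 -2.44411325e-07] [39.7061668348033]
[ 0.47825886 -0.3066383  -0.23508254] [[0.2, -0.4], [-1.3, -0.6], [-0.5, -0.5], [0.5, 0.3], [-0.7, 0.5], [-0.6, -1.7], [1.9, -1.1], [1.3, -0.3]]
[ 0.47869675 -0.30793829 -0.24928364] [[-0.9, 0.4], [0.3, 1.0], [1.2, -1.6], [-0.3, -1.6], [0.7, 0.9], [0.1, -3.4], [-0.1, -1.8], [-0.0, 1.1]]
```

View pics/tool.png

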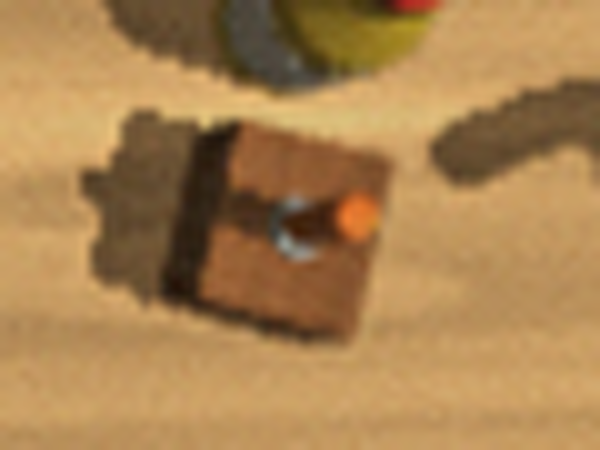

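The top disc is at crop (357,216), the collar ring at about (297,228), and the block corners at (238,120), (392,158), (352,345), (202,302).

Run:
```python
from h import *
T=pickle.load(open('top.pkl','rb'));S=pickle.load(open('scene.pkl','rb'))
px=lambda x,y:np.array([330+x/10-.45,205+y/10-.45])
def onz(p,u,z): return least_squares(lambda v:proj(p,[[*v,z]])[0]-u,[.47,-.31]).x
print('top disc',onz(T,px(357,216),.141),'collar',onz(T,px(297,228),.071))
print('scene top',onz(S,np.array([74*.4+189.7,46*.4+89.7]),.141))
q=[onz(T,px(*a),.065) for a in ((238,120),(392,158),(352,345),(202,302))]; print(q,np.mean(q,0))
print([np.linalg.norm(q[i]-q[i-1]) for i in range(4)])
```

```text
top disc [ 0.47801022 -0.31006645] collar [ 0.47763413 -0.30860779]
scene top [ 0.48100666 -0.30823017]
[array([ 0.51873013, -0.29052255]), array([ 0.50318773, -0.34781467]), array([ 0.43410809, -0.32833115]), array([ 0.45134089, -0.27306474])] [ 0.47684171 -0.30993328]
[np.float64(0.06961382654073152), np.float64(0.059362896582708935), np.float64(0.07177467134486691), np.float64(0.057890805535348526)]
```

Emit:
move_arm([
  [0.8,-0.01,0.804,0,0,0,0],
  [0.8,-0.01,0.804,0,0,0,0],
  [0.8,-0.01,0.804,0,0,0,0],
  [0.8,-0.01,0.804,0,0,0,0],
  [0.8,0,0.804,0,0,0,0],
  [0.8,0,0,0.86,0,0,0],
  [0.8,0,0,0.86,0,0,0],
  [0.8,0,0,0.86,0,0,0],
  [0.8,0,0,0.86,0,0,0],
  [0.8,0,0,0,0,0,0],
  [0.8,0,0,0,0,0,0],
])

```text
time_s: 12.3
ee_pos: [0.4788, -0.3098, 0.1626]
eef_rot: [3.141, -0.001, -0.17]
force: [-0.6, 0.5, 1.3]
grip_width: 0.0749
grip_force: 0.0
```

```bash
python3 d.py .478 -.3095 .096
```

```text
12.3 [ 0.4788 -0.3098  0.1626] [ 3.1412e+00 -6.0000e-04 -1.6950e-01] [-0.6  0.5  1.3] units [-0.018 -0.003  1.332]
```

Emit:
move_arm([
  [0.8,-0.015,0,0.44,0,0,0],
  [0.8,0,0,0.44,0,0,0],
  [0.8,0,0,0.44,0,0,0],
  [0.8,0,0,0,0,0,0],
  [0,0,0,0,0,0,0],
  [0,0,0,0,0,0,0],
  [0,0,0,0,0,0,0],
  [0,0,0,0,0,0,0],
  [0,0,0,0,0,0,0],
  [0,0,0,0,0,0,0],
  [0,0,0,0,0,0,0],
  [0,0,0,0,0,0,0],
  [0,0,0,0,0,0,0],
  [0,0,0,0,0,0,0],
], force=30)

```text
time_s: 13.7
ee_pos: [0.4777, -0.3094, 0.0952]
eef_rot: [-3.142, 0.0, -0.172]
force: [0.3, -0.4, -0.4]
grip_width: 0.0154
grip_force: 30.0
```

```bash
python3 d.py .478 -.3095 .096
```

```text
13.7 [ 0.4777 -0.3094  0.0952] [-3.1416e+00  1.0000e-04 -1.7220e-01] [ 0.3 -0.4 -0.4] units [ 0.007  0.002 -0.016]
```

Emit:
move_arm([
  [0,0,0,-0.3,0,0,0],
  [0,0,0,-0.6,0,0,0],
  [0,0,0,-0.6,0,0,0],
  [0,0,0,-0.6,0,0,0],
  [0,0.03,-0.41,0,0,0,0],
  [0,0.06,-0.81,0,0,0,0],
  [0,0.06,-0.81,0,0,0,0],
  [0,0.06,-0.81,0,0,0,0],
  [0,0.06,-0.81,0,0,0,0],
  [0,0.05,-0.81,0,0,0,0],
  [0,0.03,-0.4,0,0,0,0],
  [0,0,0,0,0,0,0],
  [0,0,0,0,0,0,0],
  [0,0,0,0,0,0,0],
])

```text
time_s: 15.1
ee_pos: [0.5363, -0.074, 0.2001]
eef_rot: [3.141, 0.0, -0.173]
force: [-0.1, -0.4, -0.3]
grip_width: 0.0155
grip_force: 30.0
```

```bash
python3 d.py .5365 -.073 .16
python3 - <<'E'
from h import *
S=ctrl.camera('scene'); T=ctrl.camera('top'); pickle.dump(S,open('scene2.pkl','wb'))
o=ctrl.get_obs(); x,y,z=o['ee_pos']; tip=[x,y,z-.0852]
b=[.5365,-.073,.058]
print(proj(S,[tip,b]),(proj(S,[tip,[x,y,z-.0852+.055],b])-[205,130])*8)
c=S['color'][130:205,205:275]
cv2.imwrite('pics/btn.png',cv2.resize(c,None,fx=8,fy=8,interpolation=cv2.INTER_CUBIC))
E
```

```text
15.1 [ 0.5363 -0.074   0.2001] [ 3.1414e+00  2.0000e-04 -1.7320e-01] [-0.1 -0.4 -0.3] units [-0.    -0.02   0.803]
[[246.90456008 166.93944771]
 [247.46144219 178.23272962]] [[335.23648066 295.51558165]
 [331.89122346 204.53826698]
 [339.6915375  385.86183697]]
```

View pics/btn.png

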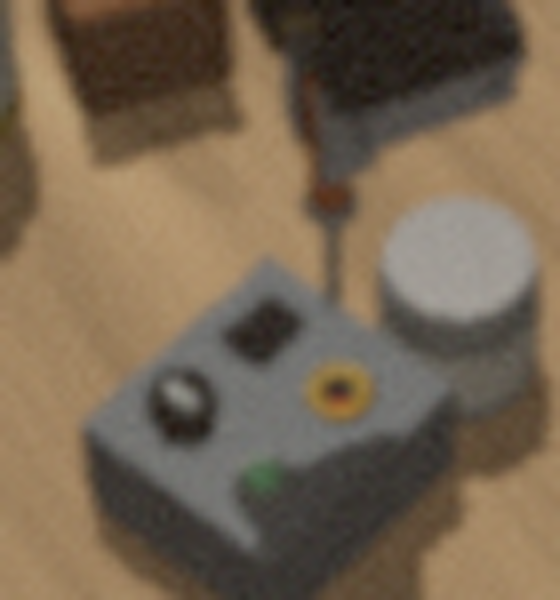

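Pin tip at crop (334,302) and ring centre at (340,391), both agreeing with my estimates; the tip is aligned over the well. Going down.

Emit:
move_arm([
  [0,0,-0.02,0.4,0,0,0],
  [0,0,0,0.4,0,0,0],
  [0,0,0,0.3,0,0,0],
  [0,0,0,0.1,0,0,0],
  [0,0,0,0.1,0,0,0],
  [0,0,0,0,0,0,0],
  [0,0,0,0,0,0,0],
])

```text
time_s: 15.9
ee_pos: [0.537, -0.0722, 0.1358]
eef_rot: [3.142, -0.001, -0.172]
force: [-0.6, 0.3, -0.8]
grip_width: 0.0157
grip_force: 30.0
```

```bash
python3 d.py .5365 -.073 .1272
```

```text
15.9 [ 0.537  -0.0722  0.1358] [ 3.1416e+00 -1.0000e-03 -1.7250e-01] [-0.6  0.3 -0.8] units [-0.007  0.018  0.173]
```

Emit:
move_arm([
  [0,0,0,0.04,0,0,0],
  [0,0,0,0.04,0,0,0],
  [0,0,0,0.04,0,0,0],
  [0,0,0,0.04,0,0,0],
  [0,0,0,0.02,0,0,0],
  [0,0,0,0,0,0,0],
  [0,0,0,0,0,0,0],
])

```text
time_s: 16.6
ee_pos: [0.5371, -0.072, 0.1269]
eef_rot: [3.142, -0.001, -0.172]
force: [-0.3, -0.4, 7.5]
grip_width: 0.0154
grip_force: 30.0
```

```bash
python3 d.py .5365 -.073 .1272
```

```text
16.6 [ 0.5371 -0.072   0.1269] [ 3.1416e+00 -1.3000e-03 -1.7210e-01] [-0.3 -0.4  7.5] units [-0.008  0.022 -0.006]
```

Emit:
move_arm([
  [0,0,0,0.02,0,0,0],
  [0,0,0,0.02,0,0,0],
  [0,0,0,0,0,0,0],
  [0,0,0,0,0,0,0],
  [0,0,0,0,0,0,0],
])

```text
time_s: 17.1
ee_pos: [0.5376, -0.0721, 0.1264]
eef_rot: [3.141, -0.003, -0.172]
force: [-3.4, 0.7, 21.1]
grip_width: 0.0156
grip_force: 30.0
```

```bash
python3 d.py .5365 -.073 .1272
```

```text
17.1 [ 0.5376 -0.0721  0.1264] [ 3.1414 -0.0032 -0.1722] [-3.4  0.7 21.1] units [-0.019  0.021 -0.017]
```

Fully down: 21 N with almost no further travel. Back up and over to the stand.

Emit:
move_arm([
  [0,0,0,-0.1,0,0,0],
  [0,0,0,-0.4,0,0,0],
  [0,0,0,-0.5,0,0,0],
  [0,0,0,-0.5,0,0,0],
  [0,-0.03,0.41,0,0,0,0],
  [0,-0.06,0.81,0,0,0,0],
  [0,-0.06,0.81,0,0,0,0],
  [0,-0.06,0.81,0,0,0,0],
  [0,-0.06,0.81,0,0,0,0],
  [0,-0.06,0.81,0,0,0,0],
  [0,-0.03,0.4,0,0,0,0],
  [0,0,0,0,0,0,0],
  [0,0,0,0,0,0,0],
  [0,0,0,0,0,0,0],
])

```text
time_s: 18.5
ee_pos: [0.4777, -0.3073, 0.1991]
eef_rot: [-3.141, 0.0, -0.171]
force: [0.8, 0.1, -0.8]
grip_width: 0.0153
grip_force: 30.0
```

```bash
python3 d.py .4777 -.3094 .0952
python3 - <<'E'
from h import *
S=ctrl.camera('scene')
x,y,z=ctrl.get_obs()['ee_pos']; o=[200,85]
print((proj(S,[[x,y,z-.0852],[x,y,z-.0852+.055]])-o)*8+3.5)
cv2.imwrite('pics/ret.png',cv2.resize(S['color'][85:150,200:260],None,fx=8,fy=8,interpolation=cv2.INTER_CUBIC))
E
```

```text
18.5 [ 0.4777 -0.3073  0.1991] [-3.1413e+00  2.0000e-04 -1.7120e-01] [ 0.8  0.1 -0.8] units [0.008 0.042 2.078]
[[170.21686432 232.36508326]
 [161.26469755 137.119816  ]]
```

View pics/ret.png

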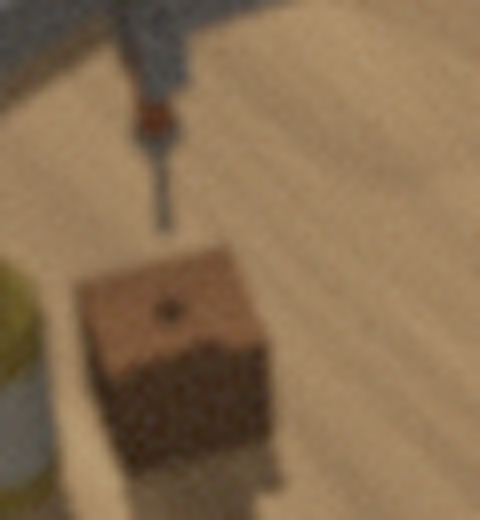

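The pin hangs straight, tip at (166,230) above the hole at (170,310). Lowering.

Emit:
move_arm([
  [0,0.008,0.042,0,0,0,0],
  [0,0,0,0.4,0,0,0],
  [0,0,0,0.4,0,0,0],
  [0,0,0,0.2,0,0,0],
  [0,0,0,0.1,0,0,0],
  [0,0,0,0.1,0,0,0],
  [0,0,0,0,0,0,0],
])

```text
time_s: 19.25
ee_pos: [0.4775, -0.3104, 0.1392]
eef_rot: [-3.142, 0.0, -0.172]
force: [0.2, -0.1, -0.9]
grip_width: 0.0155
grip_force: 30.0
```

```bash
python3 d.py .4777 -.3094 .0952
```

```text
19.25 [ 0.4775 -0.3104  0.1392] [-3.1416  0.     -0.1721] [ 0.2 -0.1 -0.9] units [ 0.001 -0.02   0.88 ]
```

Inside the hole with no contact force.

Emit:
move_arm([
  [0,0,-0.02,0.2,0,0,0],
  [0,0,0,0.2,0,0,0],
  [0,0,0,0.2,0,0,0],
  [0,0,0,0.15,0,0,0],
  [0,0,0,0.08,0,0,0],
  [0,0,0,0.03,0,0,0],
  [0,0,0,0,0,0,0],
  [0,0,0,0,0,0,0],
])

```text
time_s: 20.05
ee_pos: [0.4777, -0.3096, 0.0965]
eef_rot: [3.141, -0.0, -0.172]
force: [-0.2, -0.6, -0.5]
grip_width: 0.0155
grip_force: 30.0
```

```bash
python3 d.py .4777 -.3094 .0952
```

```text
20.05 [ 0.4777 -0.3096  0.0965] [ 3.1413e+00 -5.0000e-04 -1.7220e-01] [-0.2 -0.6 -0.5] units [-0.001 -0.004  0.027]
```

Emit:
move_arm([
  [0,0,0,0.03,0,0,0],
  [0,0,0,0.015,0,0,0],
  [0,0,0,0,0,0,0],
  [0,0,0,0,0,0,0],
])

```text
time_s: 20.45
ee_pos: [0.4779, -0.3097, 0.0951]
eef_rot: [3.141, -0.001, -0.172]
force: [-2.6, 2.5, 8.6]
grip_width: 0.0154
grip_force: 30.0
```

```bash
python3 d.py .4777 -.3094 .0952
```

```text
20.45 [ 0.4779 -0.3097  0.0951] [ 3.1409e+00 -1.3000e-03 -1.7210e-01] [-2.6  2.5  8.6] units [-0.005 -0.004 -0.002]
```

The collar rests on the block (8.6 N). Relax, release, lift, look.

Emit:
move_arm([
  [0,0,0,-0.02,0,0,0],
  [0,0,0,0,0,0,0],
  [0.6,0,0,0,0,0,0],
  [0.6,0,0,0,0,0,0],
  [0.6,0,0,0,0,0,0],
  [0.6,0,0,0,0,0,0],
  [0.6,0,0,0,0,0,0],
  [0.6,0,0,-0.4,0,0,0],
  [0.6,0,0,-0.8,0,0,0],
  [0.6,0,0,-0.8,0,0,0],
  [0.6,0,0,-0.8,0,0,0],
  [0.6,0,0,-0.8,0,0,0],
  [0.6,-0.8,0,0,0,0,0],
  [0.6,-0.8,0,0,0,0,0],
  [0.6,-0.8,0,0,0,0,0],
  [0.6,0,0,0,0,0,0],
  [0.6,0,0,0,0,0,0],
])

```text
time_s: 22.15
ee_pos: [0.3593, -0.289, 0.2755]
eef_rot: [3.141, -0.001, -0.173]
force: [0.6, 0.3, -0.3]
grip_width: 0.0566
grip_force: 0.0
```

Run:
```python
from h import *
S=ctrl.camera('scene')
cv2.imwrite('pics/end.png',cv2.resize(S['color'][80:320,180:390],None,fx=2.5,fy=2.5,interpolation=cv2.INTER_CUBIC))
```

```text
(no output)
```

View pics/end.png

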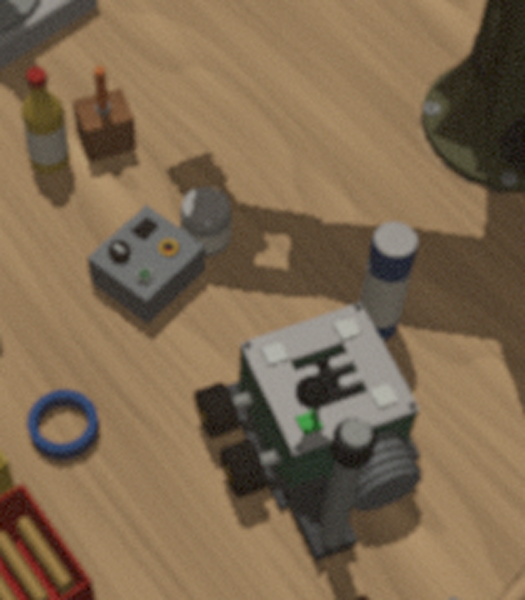

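The tool stands upright in its stand at (102,100), the lever knob at (313,390) is still in the green gear, and everything else is in place.

```bash
python3 -c "
from station import ctrl
print(ctrl.hand_in())"
```

```text
the job is handed in; nothing more can be done
None
```

The job is done and handed in at about 22 s on the robot's clock: the lever is home in the green-tab gear, the reset button was pushed fully down with the pin, and the tool is back upright in its stand; no verdict came back.

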